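# Lean a soundboard against the soundbox and chock its foot

### The job

Take the board with the round sound hole out of the rack and lean it, right way up, back against the near open end of the hexagonal soundbox, square and central to it, its foot on the worktop, roughly 20 degrees off upright. Then chock it: set the sanding block flat on the worktop with one of its short ends close up against the middle of the board's foot, pointing squarely at the board, so that it cannot slide. Leave the plain board in the rack and the soundbox where it stands, and let go of everything.

Things in the scene. Friction and masses are not known exactly. Their poses are not given: they have to be found in the camera images.
- soundboard: Thin light-brown wooden board, 9 mm thick (its x), 100 mm wide (its y), 150 mm high (its z), loose, about 90 g, with one round through-hole of 40 mm whose centre is 64 mm above its foot; the top 65 mm is solid. Origin: middle of its foot (bottom edge), mid-thickness. It starts upright in one of the rack's two slots, its foot 6 mm above the worktop; both faces are alike.
- board_top (a point): Middle of the soundboard's top edge, mid-thickness, 150 mm from its origin; axes as the soundboard's.
- plain_board: A board of the same size and wood without a hole, in the other slot of the rack; must stay there. Origin and axes as for the soundboard.
- rack: Fixed wooden board rack, 128 mm (x) by 108 mm (y) base plank 6 mm thick; origin at the centre of its underside. Two 12 mm wide slots along its y, at x = -40 and +40 mm, between rails 10 mm thick whose tops are 36 mm above the worktop: a board must be lifted 35 mm to come free. It stands at the left or the right of the soundbox, turned up to 0.3 rad; the sanding block lies on the other side.
- soundbox: Dark wooden hexagonal tube, loose, 0.32 kg, lying on one of its flats, 120 mm long (its x), 91 mm wide (y), 80 mm high. Origin: centre of its underside. Its open end with vertical face at x = -60 mm faces the robot; the top flat is 48 mm wide, so the top edge of that end, 80 mm above the worktop, is what the board rests on. Keep the board clear of it until it is laid back: it slides easily. It is turned up to 0.3 rad.
- sanding_block: Cork-brown sanding block, loose, 42 mm (x) by 76 mm (y) by 26 mm high, about 70 g, lying flat with any yaw. Origin: centre of its underside. Its short ends are at y = -38 and +38 mm.
Not all that is in view belongs to the job. Of the things shaped like the sanding_block, the cork one is meant. What is shaped like the soundboard but green is not meant.

How it is judged:
By the outcome, as a careful person would: the job done as asked, in the order asked, and still so for the second after the job is handed in, with the robot touching nothing.
It also fails if it takes over 56 s, if anything falls off the work surface, if the arm or the gripper's body presses on something with over 40 N, if the wrist force passes 120 N, or if a joint passes its speed limit or range.

### The arm

A 6-joint arm with a two-finger parallel gripper is mounted at the origin on the work surface; the furniture and walls round the work are solid. World frame = base frame: x ahead of the robot, y to its left, z up, the work surface at z = 0. Lengths are in m, angles in rad, forces in N, time in s.
With the tool pointing down it reaches from about 0.35 to 0.925 m from the base axis. Payload 6.4 kg.
Tool frame: the origin (TCP) lies at the very end of the fingers, on their centre line; the grasp point (between the pads) lies 19 mm behind it (r.tcp_to_grasp is the distance from the TCP to the grasp point, in m); z points along the fingers, y is the line along which they close (so a half turn about z gives the same grasp; the last joint's range is limited). The gripper opens to 85 mm and grips with 20 to 120 N. Pads are 22 mm wide; open, the fingers measure 114 mm over their backs; the gripper's body (76 mm by 85 mm) begins 54 mm behind the grasp point. The pads swing forward as they close: fully open they stand 13 mm farther back than shut.
Start: joints at [0.957, 0.245, 1.558, -0, 1.339, -0.174], TCP at [0.277, 0.588, 0.231] pointing down, gripper open.
Joint ranges: [-3.13, 3.13], [-1.02, 2.26], [0.13, 2.54], [-0.95, 4.09], [0.21, 2.88], [-2.74, 2.74]. Speed limits (rad/s): [2.57, 2.57, 3.14, 3.14, 3.14, 3.14].

### API

Orientations are given as a unit quaternion [w, x, y, z].
In Python, from workcell import sensors, eyes, job_done, r gives the robot as it stands.
- The arm moves only by the shell command python3 -m handwheel 'ROWS' [FORCE]. ROWS is JSON, a list of rows, each a list of 3 entries, a list of its own where there are three numbers: the shift along the tool's x, y, z in units of 30 mm (1.0 is 30 mm), then the turn about the tool's z in degrees, then the finger opening in mm, from 0 to 85.4. A call has 1 to 8 rows; each row is the pose to reach, as a shift and turn from the pose commanded when the call began, along the tool's axes at that moment; what a row does not reach only later rows make up. A row lasts 1/8 s, in which the tool goes at most 62.5 mm and 10.7 degrees, less where a joint would pass 70% of its speed; a pose out of reach is approached as far as the arm can. A call with a gripper value outside its range is refused whole. The fingers move at their own pace and stop on an object; FORCE is the grip in N (left out, the last holds). Time passes only in rows, so rows that repeat a pose let the fingers close. It gives the time, the measured TCP pose, the force, the opening and the grip force at its end, in the units of the state.
- sensors.state(): the state, without advancing time (a new reading comes with each control period).
- eyes.capture(name): name is "scene" or "side" or "wrist"; returns a dict with "frame" (420x560x3 uint8, red, green, blue), "camera_matrix" (3x3 intrinsics, pixels), "origin" and "orientation" of the camera in the world; the wrist camera has in their place "tool_from_camera" (4x4, takes a point from camera to tool coordinates, whose origin is the TCP and whose axes are the flange's). Camera axes: x right, y down, z forward; pixel columns grow to the right and rows downward; lengths in m; the calibration is good to about 2 mm. A picture is of the moment at which its call begins: read the wrist's pose just before it. There is no depth.
- job_done(): hands the job in; it is judged then, once.
The state is a dict: "time_s": time; "joint_positions": joint angles; "dq": joint speeds; "joint_torque": joint torques, N m; "ee_pos": TCP position; "eef_rot": TCP orientation; "force": force on the tool from outside, world axes, zero at the start; "moment": the same for the moment, N m; "grip_width": finger opening in m; "gripper_force": force on a finger pad.
Only numpy, scipy, OpenCV 4.12 (cv2) and the standard library are available. Lean on these libraries where they do the work, as an engineer would, in place of code of your own. Each camera call takes 0.05 s, during which the arm holds its last target. There are 200 camera calls.

## Working session

There is one attempt and no reset: what is moved stays moved. The work goes in short steps, Python scripts to look and compute and a shell command to move; the robot and the scene stay as the last step left them, time stands still between calls to the robot, and variables do not carry over. Pictures are saved under pics/ and viewed, at most 10 in all, crops included, and the job is handed in when it is done.

```bash
ls; mkdir -p pics; python3 - <<'E'
from workcell import sensors, eyes, r
import cv2,numpy as np
print(sensors.state()); print(r.tcp_to_grasp)
for n in ("scene","side"):
    c=eyes.capture(n); cv2.imwrite(f"pics/{n}0.png",cv2.resize(c["frame"][:,:,::-1],(800,600),interpolation=cv2.INTER_CUBIC)); print(n,c["camera_matrix"],c["origin"],c["orientation"])
    np.savez(f"{n}.npz",**{k:c[k] for k in c})
E
```

```text
pics
{'time_s': 0.0, 'joint_positions': array([ 9.56861918e-01,  2.45789993e-01,  1.55904104e+00,  9.08396566e-06,
        1.33871505e+00, -1.74111866e-01]), 'dq': array([ 1.08788495e-03, -9.81541969e-05,  1.48844680e-04, -5.23896003e-04,
       -3.95998764e-04,  5.54349189e-05]), 'joint_torque': array([ 2.61470659e-04, -4.29522765e+01, -3.26121068e+01, -1.66222540e-04,
        5.67207142e-03,  8.51003705e-06]), 'ee_pos': array([0.27642147, 0.58766346, 0.23018121]), 'eef_rot': array([-3.79047009e-04,  2.18143952e-01,  9.75916114e-01, -9.00173191e-04]), 'force': array([-0.46913503, -0.22959798,  0.19434398]), 'moment': array([ 0.00138615, -0.03497872,  0.02370999]), 'gripper_force': 0.0, 'grip_width': 0.0851674569582927}
0.0187
scene [[405.19987351   0.         280.63106982]
 [  0.         405.19987351 213.36303581]
 [  0.           0.           1.        ]] [ 0.02444027 -0.56876481  1.04423441] [-0.31421171  0.89122696 -0.30860087  0.10840205]
side [[425.2884058    0.         282.82845449]
 [  0.         425.2884058  209.42183937]
 [  0.           0.           1.        ]] [ 0.02061354 -1.01023217  0.6943327 ] [-0.50512527  0.83515573 -0.18975971  0.10655804]
```

View pics/scene0.png

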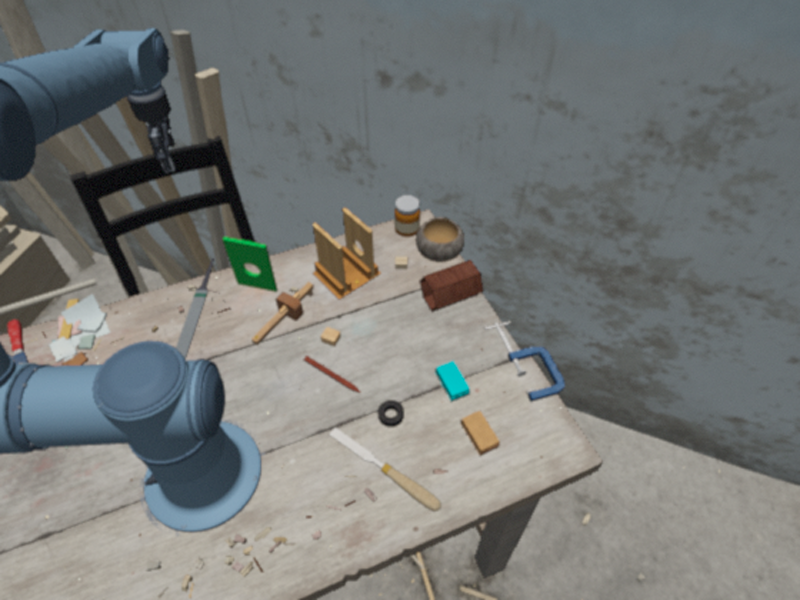

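View pics/side0.png

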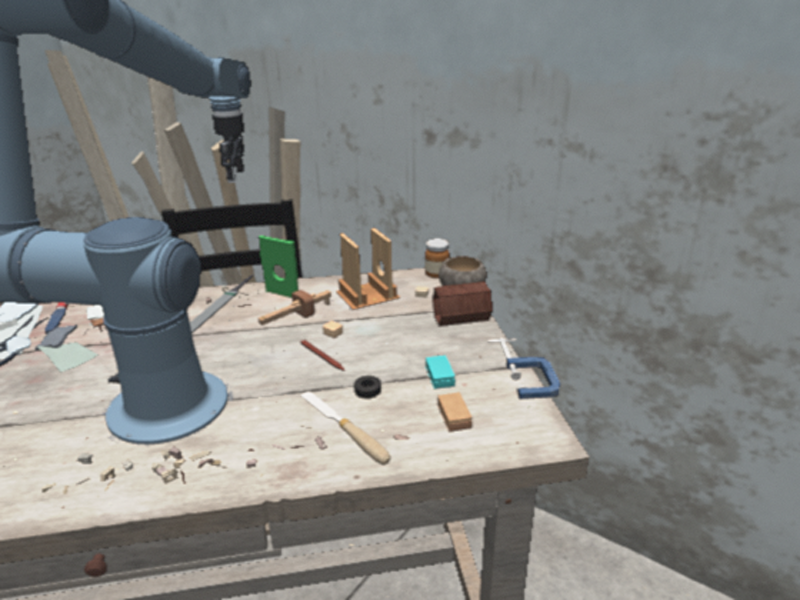

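The first views show three board-shaped things: a green board (250,265), a near rack board (327,255) with no hole visible, and a far rack board (358,240) with a hole, so the far one fits. There are two block-shaped things: a cork one (480,432), which is meant, and a teal one (452,380). I'll confirm both in an enlarged crop and read corner pixels there.

```bash
cat > h.py <<'E'
import numpy as np
from scipy.spatial.transform import Rotation as R
def Rq(q): return R.from_quat([q[1],q[2],q[3],q[0]]).as_matrix()
def cam(n):
    c=np.load(n+".npz"); return c["camera_matrix"],c["origin"],Rq(c["orientation"])
def onz(cm,uv,z):
    K,o,M=cm; d=M@np.linalg.inv(K)@[uv[0],uv[1],1]; return o+d*(z-o[2])/d[2]
def proj(cm,P):
    K,o,M=cm; p=K@(M.T@(np.asarray(P)-o)); return p[:2]/p[2]
E
python3 - <<'E'
import numpy as np,cv2
s=np.load("scene.npz")["frame"][:,:,::-1]; d=np.load("side.npz")["frame"][:,:,::-1]
def crop(im,x,y,w,h,k=5): return cv2.resize(im[y:y+h,x:x+w],None,fx=k,fy=k,interpolation=cv2.INTER_CUBIC)
# scene x215-345,y140-220 x6
cv2.imwrite("pics/c1.png",crop(s,215,140,130,80,6))
a=crop(s,300,245,60,80,6); b=crop(d,230,155,130,80,6)
cv2.imwrite("pics/c2.png",a)
cv2.imwrite("pics/c12.png",b)
E
```

```text
(no output)
```

View pics/c1.png

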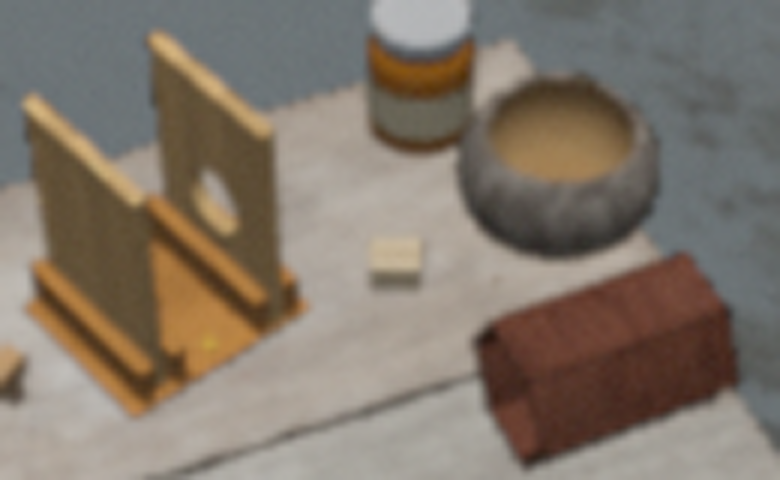

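View pics/c2.png

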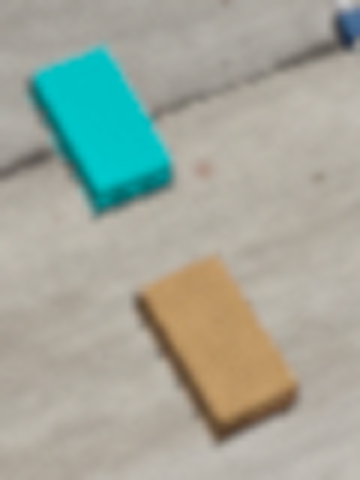

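```bash
python3 - <<'E'
from h import *
c=cam("scene")
f=lambda u,v,z,ox=215,oy=140: onz(c,(ox+u/6,oy+v/6),z)[:2].round(4)
A=[f(155,35,.156),f(267,133,.156)]; B=[f(31,97,.156),f(145,206,.156)]
for n,q in(("sound",A),("plain",B)): d=q[1]-q[0]; print(n,q,"mid",(q[0]+q[1])/2,"len",np.hypot(*d),"ydir",np.arctan2(-d[1],-d[0])-0)
S=[f(490,335,.08),f(530,372,.08),f(735,308,.08),f(688,255,.08)]
print("box",S); 
for i in range(4): d=S[(i+1)%4]-S[i]; print(np.hypot(*d),np.degrees(np.arctan2(d[1],d[0])))
print("boxcenter",np.mean(S,0))
k=[f(u,v,.026,300,245) for u,v in((140,295),(215,258),(297,385),(217,428))]
print("block",k,np.mean(k,0))
for i in range(4): d=k[(i+1)%4]-k[i]; print(np.hypot(*d),np.degrees(np.arctan2(d[1],d[0])))
E
```

```text
sound [array([0.5384, 0.295 ]), array([0.5411, 0.1963])] mid [0.53975 0.24565] len 0.09873692318479443 ydir 1.5981451292785207
plain [array([0.4591, 0.2955]), array([0.461 , 0.1919])] mid [0.46005 0.2437 ] len 0.10361742131514372 ydir 1.5891340393735367
box [array([0.5875, 0.0662]), array([0.5875, 0.0336]), array([7.022e-01, 3.000e-04]), array([0.7087, 0.0443])]
0.0326 -90.0
0.11943609169761042 -16.189206257026935
0.04447752241301216 81.59662890943925
0.12316269727478363 169.75756720972
boxcenter [0.646475 0.0361  ]
block [array([ 0.4455, -0.2242]), array([ 0.4859, -0.2316]), array([ 0.4711, -0.3016]), array([ 0.4285, -0.2944])] [ 0.45775 -0.26295]
0.04107213167100046 -10.379710249567745
0.0715474667615842 -101.93815049450482
0.04320416646574728 170.4068657372697
0.0722290800162926 76.38702188438882
```

The crop confirms it: the far rack board has the hole and the near one is plain, and the cork block is the lower one. Next I'll set up a move helper and take a close wrist look over the rack and box.

```bash
cat >> h.py <<'E'
def go(x,y,z,yaw=None):
    "rows needed from the present pose; yaw = world angle (deg) of tool y"
    from workcell import sensors
    s=sensors.state(); M=Rq(s["eef_rot"]); p=s["ee_pos"]
    cur=np.degrees(np.arctan2(M[1,1],M[0,1]))
    t=0 if yaw is None else -(yaw-cur)
    print("t",round(s["time_s"],2),"pos",p.round(4),"yaw",cur.round(2),"q",s["joint_positions"].round(2),"w",round(s["grip_width"],4),s["gripper_force"],"F",s["force"].round(1))
    print("SHIFT",(M.T@(np.array([x,y,z])-p)/.03).round(3),"TURN",round((t+180)%360-180,1))
def wrist(name,k=None):
    from workcell import sensors,eyes
    import cv2
    s=sensors.state(); c=eyes.capture("wrist"); T=c["tool_from_camera"]; M=Rq(s["eef_rot"])
    np.savez(name+".npz",camera_matrix=c["camera_matrix"],o=M@T[:3,3]+s["ee_pos"],M=M@T[:3,:3],frame=c["frame"])
    cv2.imwrite(f"pics/{name}.png",cv2.resize(c["frame"][:,:,::-1],(800,600),interpolation=cv2.INTER_CUBIC))
def wcam(n):
    c=np.load(n+".npz"); return c["camera_matrix"],c["o"],c["M"]
E
python3 - <<'E'
from h import *
from workcell import eyes
go(.49,.13,.34,1.5)
c=eyes.capture("wrist"); print(c["tool_from_camera"].round(3),c["camera_matrix"][0,0])
E
```

```text
t 0.1 pos [0.2764 0.5877 0.2303] yaw 64.8 q [ 0.96  0.25  1.56 -0.    1.34 -0.17] w 0.0856 0.0 F [0.2 0.  0.2]
SHIFT [-12.936 -10.781  -3.642] TURN 63.3
[[-0.    -0.952 -0.305  0.079]
 [ 1.    -0.    -0.001  0.001]
 [ 0.001 -0.305  0.952 -0.142]
 [ 0.     0.     0.     1.   ]] 353.89349398002173
```

```bash
python3 -m handwheel '[[[-12.94,-10.78,-3.64],63.3,85],[[-12.94,-10.78,-3.64],63.3,85],[[-12.94,-10.78,-3.64],63.3,85],[[-12.94,-10.78,-3.64],63.3,85],[[-12.94,-10.78,-3.64],63.3,60],[[-12.94,-10.78,-3.64],63.3,60],[[-12.94,-10.78,-3.64],63.3,60],[[-12.94,-10.78,-3.64],63.3,60]]' 40; python3 - <<'E'
from h import *
go(.49,.13,.34,1.5)
E
```

```text
time_s: 1.15
ee_pos: [0.4836, 0.1434, 0.3372]
eef_rot: [0.0, 0.698, 0.716, 0.0]
force: [-0.2, 0.6, 0.2]
grip_width: 0.06
gripper_force: 0.0
t 1.15 pos [0.4836 0.1434 0.3372] yaw 1.5 q [ 0.06 -0.17  1.8   0.    1.52  0.04] w 0.06 0.0 F [-0.2  0.6  0.2]
SHIFT [-0.45   0.2   -0.092] TURN 0.0
```

```bash
python3 -c "
from h import *
wrist('w1')"
```

```text
(no output)
```

View pics/w1.png

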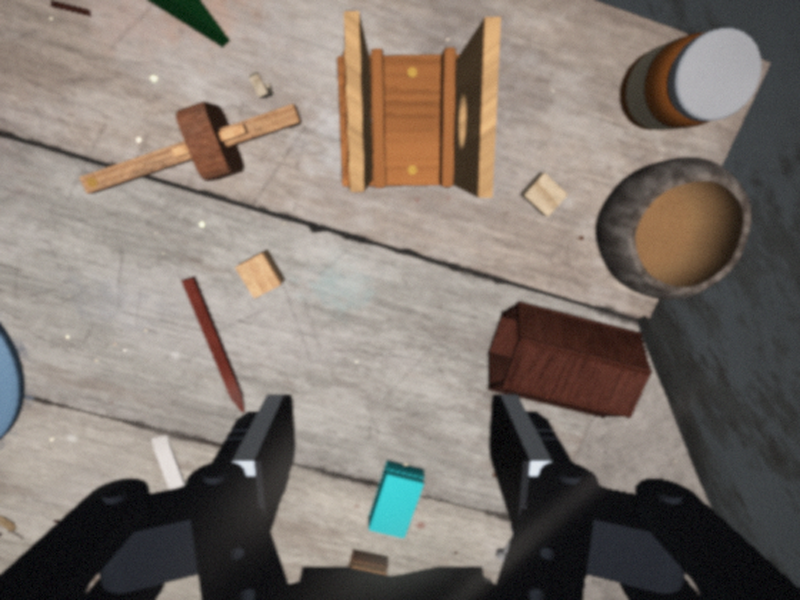

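The far board's top edge runs from (493,17) to (486,195), with its hole facing −x. The box's near end is at about (490–520, 305–390). I'll enlarge the box.

```bash
python3 - <<'E'
from h import *; import cv2
f=np.load("w1.npz")["frame"][:,:,::-1]
cv2.imwrite("pics/w1b.png",cv2.resize(f[205:300,338:463],None,fx=6,fy=6,interpolation=cv2.INTER_CUBIC))
c=wcam("w1")
for q in ((493,17),(486.5,195),(489.5,106)): print(onz(c,(q[0]*.7,q[1]*.7),.156).round(4))
for q in ((352,12),(357,191)): print(onz(c,(q[0]*.7,q[1]*.7),.156).round(4))
E
```

```text
[0.5367 0.2974 0.156 ]
[0.5412 0.1992 0.156 ]
[0.5387 0.2508 0.156 ]
[0.457  0.2978 0.156 ]
[0.4603 0.1996 0.156 ]
```

View pics/w1b.png

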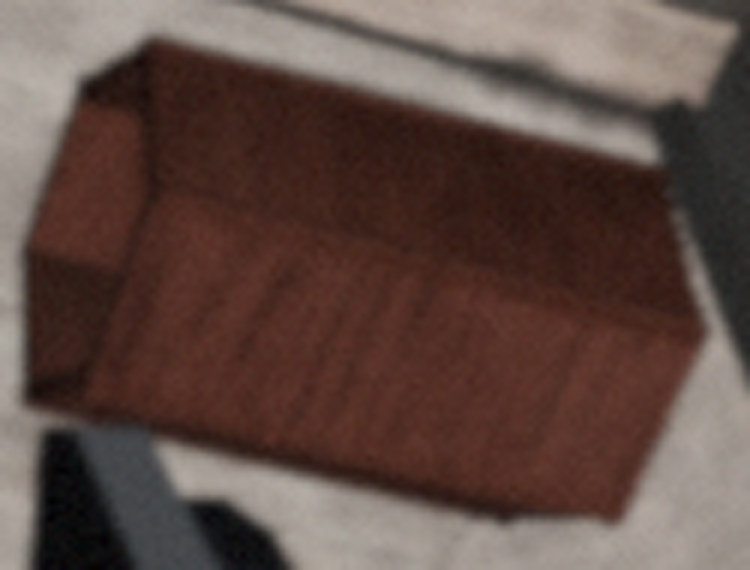

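```bash
python3 - <<'E'
from h import *
c=wcam("w1"); f=lambda u,v,z:onz(c,(338+u/6,205+v/6),z)[:2]
T=[f(152,190,.08),f(703,325,.08),f(615,520,.08),f(85,402,.08)]
M=[f(155,40,.04),f(668,168,.04),f(25,403,.04)]; B=[f(80,95,0),f(27,250,0)]
for n,l in(("T",T),("M",M),("B",B)): print(n,np.round(l,4).tolist())
ang=lambda a,b:(np.degrees(np.arctan2(*(b-a)[::-1])).round(2),np.hypot(*(b-a)).round(4))
print(ang(T[0],T[1]),ang(T[3],T[2]),ang(T[3],T[0]),ang(T[2],T[1]),ang(M[0],M[1]),ang(M[2],M[0]),ang(B[1],B[0]))
print("near mids",(T[0]+T[3])/2,(M[0]+M[2])/2,(B[0]+B[1])/2,"top centre",np.mean(T,0))
E
```

```text
T [[0.5926, 0.0769], [0.7084, 0.0504], [0.698, 0.0053], [0.5835, 0.0299]]
M [[0.6008, 0.0968], [0.7167, 0.0704], [0.5801, 0.0099]]
B [[0.5953, 0.0713], [0.5861, 0.0315]]
(np.float64(-12.88), np.float64(0.1189)) (np.float64(-12.09), np.float64(0.1171)) (np.float64(79.09), np.float64(0.048)) (np.float64(76.98), np.float64(0.0463)) (np.float64(-12.82), np.float64(0.1188)) (np.float64(76.56), np.float64(0.0893)) (np.float64(76.96), np.float64(0.0409))
near mids [0.58801456 0.05340002] [0.59043596 0.05336569] [0.59069921 0.05139313] top centre [0.6456213  0.04063927]
```

The crop shows the box top corners at (152,190), (703,325), (615,520) and (85,402). That gives a box yaw of about −12.7° and a near-end middle at about (0.588, 0.0535). Now I'll grasp the board.

```bash
python3 - <<'E'
from h import *
go(.5393,.2475,.22,2.0)
go(.5393,.2475,.122,2.0)
E
```

```text
t 1.2 pos [0.4869 0.1376 0.3391] yaw 1.11 q [ 0.05 -0.17  1.79 -0.    1.52  0.03] w 0.0601 0.0 F [ 3.1 -4.2  1.9]
SHIFT [3.647 1.8   3.964] TURN -0.9
t 1.2 pos [0.4869 0.1376 0.3391] yaw 1.11 q [ 0.05 -0.17  1.79 -0.    1.52  0.03] w 0.0601 0.0 F [ 3.1 -4.2  1.9]
SHIFT [3.66  1.786 7.23 ] TURN -0.9
```

The arm was still settling during that image, so I'll hover above the board and measure again once it is still.

```bash
python3 -m handwheel '[[[3.66,1.78,3.3],-0.9,60],[[3.66,1.78,3.3],-0.9,60],[[3.66,1.78,3.3],-0.9,60],[[3.66,1.78,3.3],-0.9,60],[[3.66,1.78,3.3],-0.9,60],[[3.66,1.78,3.3],-0.9,60]]'; python3 - <<'E'
from h import *
import cv2
wrist('w2')
go(.5393,.2475,.122,2.0)
f=np.load("w2.npz")["frame"][:,:,::-1]
c=wcam("w2")
for P in [(.5393,.2475,.156),(.588,.0535,.08),(.6456,.0406,.08)]: print(proj(c,P))
E
```

```text
time_s: 1.95
ee_pos: [0.5343, 0.2558, 0.2395]
eef_rot: [0.001, 0.692, 0.721, 0.001]
force: [-0.2, 0.2, 0.1]
grip_width: 0.06
gripper_force: 0.0
t 2.0 pos [0.5343 0.2558 0.2394] yaw 2.35 q [ 0.26  0.1   1.7  -0.    1.33  0.21] w 0.0598 0.0 F [-0.1  0.5 -0.1]
SHIFT [-0.286  0.147  3.915] TURN 0.3
[281.15189463 242.10908773]
[317.01415037 388.89443636]
[369.7296015  400.27084261]
```

View pics/w2.png

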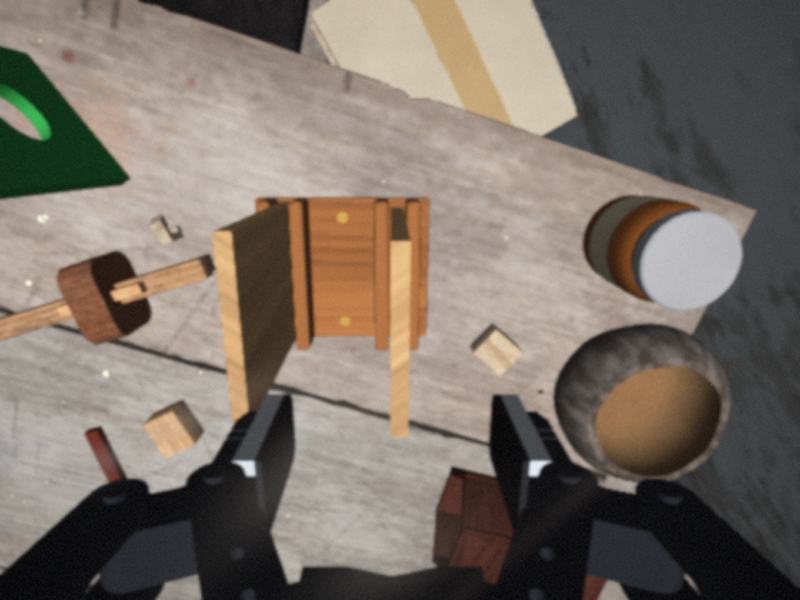

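```bash
python3 - <<'E'
from h import *
c=wcam("w2"); f=lambda u,v,z:onz(c,(u*.7,v*.7),z).round(4)
print(f(400.5,239,.156),f(400,437,.156),f(225,231,.156))
print("T0",f(466,527,.08),"M0",f(453,468,.04),"B0",f(441,500,0))
E
```

```text
[0.5364 0.2987 0.156 ] [0.5408 0.1979 0.156 ] [0.4581 0.2991 0.156 ]
T0 [0.5955 0.0794 0.08  ] M0 [0.5891 0.1013 0.04  ] B0 [0.5878 0.0402 0.    ]
```

```bash
python3 -m handwheel '[[[-0.27,0.125,0.5],0,45],[[-0.27,0.125,2],0,45],[[-0.27,0.125,3.9],0,45],[[-0.27,0.125,3.9],0,45],[[-0.27,0.125,3.9],0,5],[[-0.27,0.125,3.9],0,5],[[-0.27,0.125,3.9],0,5],[[-0.27,0.125,3.9],0,5]]' 40; python3 - <<'E'
from h import *
go(.5386,.248,.122,2.5)
E
```

```text
time_s: 3.0
ee_pos: [0.5398, 0.2489, 0.1241]
eef_rot: [0.001, 0.692, 0.722, 0.002]
force: [-0.4, -0.9, 6.9]
grip_width: 0.0084
gripper_force: 40.3
t 3.0 pos [0.5398 0.2489 0.1241] yaw 2.41 q [ 0.24  0.23  1.78 -0.    1.12  0.2 ] w 0.0084 40.30213236808777 F [-0.4 -0.9  6.9]
SHIFT [-0.029 -0.043  0.071] TURN -0.1
```

Gripped at 8.4 mm. Lifting clear, then carrying the board across.

```bash
python3 -m handwheel '[[[0,0,-0.5],0,5],[[0,0,-1.2],0,5],[[0,0,-2.2],0,5],[[0,0,-3.1],0,5],[[0,0,-3.1],0,5],[[0,0,-3.1],0,5]]' 60; python3 - <<'E'
from h import *
go(.5573,.0605,.217,-12.7)
E
```

```text
time_s: 3.75
ee_pos: [0.5373, 0.2484, 0.2131]
eef_rot: [-0.0, 0.692, 0.722, -0.001]
force: [-0.2, -0.4, -1.5]
grip_width: 0.0081
gripper_force: 58.9
t 3.75 pos [0.5373 0.2484 0.2131] yaw 2.41 q [0.24 0.13 1.73 0.   1.29 0.2 ] w 0.0081 58.918479681015015 F [-0.2 -0.4 -1.5]
SHIFT [-6.284  0.402 -0.13 ] TURN 15.1
```

```bash
python3 -m handwheel '[[[-1,0.06,0],2,5],[[-2.2,0.14,0],6,5],[[-3.5,0.22,0],10,5],[[-4.8,0.3,0],13,5],[[-5.8,0.37,0],15.1,5],[[-6.28,0.4,0],15.1,5],[[-6.28,0.4,0],15.1,5],[[-6.28,0.4,0],15.1,5]]'; python3 - <<'E'
from h import *
wrist("w3")
from workcell import eyes; import cv2
c=eyes.capture("side"); cv2.imwrite("pics/side3.png",cv2.resize(c["frame"][155:250,270:395,::-1],None,fx=6,fy=6,interpolation=cv2.INTER_CUBIC))
go(.5573,.0605,.124,-12.7)
E
```

```text
time_s: 4.75
ee_pos: [0.5575, 0.0617, 0.2135]
eef_rot: [-0.0, 0.781, 0.625, -0.0]
force: [0.1, 0.6, -0.7]
grip_width: 0.0079
gripper_force: 58.8
t 4.85 pos [0.5576 0.0617 0.2138] yaw -12.61 q [-0.09  0.05  1.8   0.    1.28  0.13] w 0.0082 58.82678031921387 F [-0.2  0.  -0.8]
SHIFT [-0.043 -0.     2.992] TURN 0.1
```

View pics/w3.png

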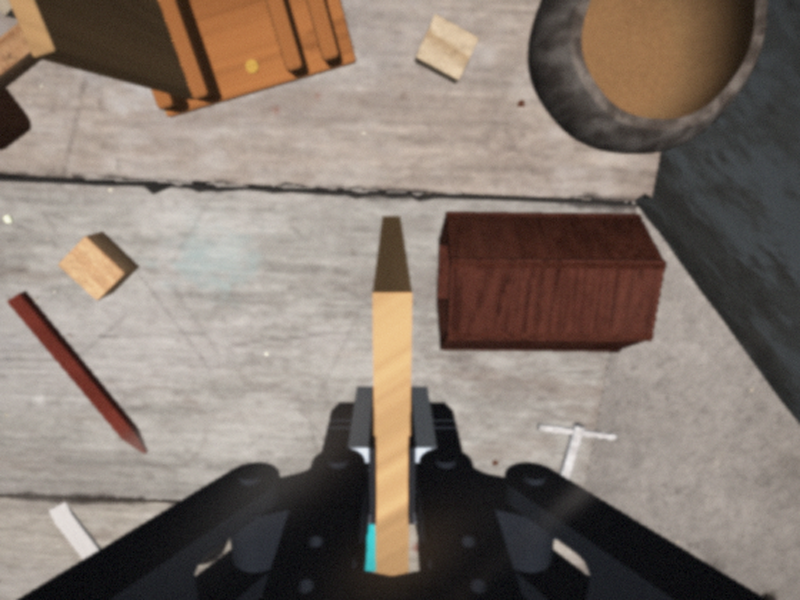

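The box now sits square in the picture: top near corners at (451,263) and (441,347), far corners at (663,264) and (653,340), +y vertex at (446,213). I'll work out the box pose relative to the tool.

```bash
python3 - <<'E'
from h import *
c=wcam("w3"); f=lambda u,v,z:onz(c,(u*.7,v*.7),z)[:2]
a,b,g,d=f(451,263,.08),f(441,347,.08),f(663,264,.08),f(653,340,.08); m=f(446,213,.04); m2=f(654,212,.04)
an=lambda p,q:(np.degrees(np.arctan2(*(q-p)[::-1])).round(1),np.hypot(*(q-p)).round(4))
print(a,b,g,d,m,an(a,g),an(b,d),an(b,a),an(m,m2))
u=np.array([np.cos(np.radians(-12.6)),np.sin(np.radians(-12.6))]);v=np.array([-u[1],u[0]])
t=np.array([.5576,.0617])
for p in(a,b,g,d,m): print("s,w from tool",((p-t)@u).round(4),((p-t)@v).round(4))
# board: foot +y corner and top ends in hand
for q,z in(((393,217),.096),((392,292),.246),((391,574),.246)): p=f(*q,z); print("board",((p-t)@u).round(4),((p-t)@v).round(4))
E
```

```text
[0.59352504 0.07521222] [0.57862808 0.02736026] [0.70823795 0.04890092] [0.69988879 0.00464407] [0.5990915  0.09743743] (np.float64(-12.9), np.float64(0.1177)) (np.float64(-10.6), np.float64(0.1234)) (np.float64(72.7), np.float64(0.0501)) (np.float64(-12.4), np.float64(0.1281))
s,w from tool 0.0321 0.021
s,w from tool 0.028 -0.0289
s,w from tool 0.1498 0.0204
s,w from tool 0.1513 -0.0246
s,w from tool 0.0327 0.0439
board -0.0001 0.0482
board -0.0007 0.0494
board -0.001 -0.0303
```

```bash
python3 -m handwheel '[[[-0.05,-0.07,0.8],0,5],[[-0.05,-0.07,1.9],0,5],[[-0.05,-0.07,2.7],0,5],[[-0.05,-0.07,3.02],0,5],[[-0.05,-0.07,3.08],0,5],[[-0.05,-0.07,3.08],0,5],[[-0.05,-0.07,3.08],0,5]]'; python3 -m handwheel '[[[0,0,0.03],0,5],[[0,0,0.03],0,5]]'; python3 -m handwheel '[[[0,0,0.03],0,5],[[0,0,0.03],0,5]]'
```

```text
time_s: 5.72
ee_pos: [0.5562, 0.0597, 0.1227]
eef_rot: [0.001, 0.781, 0.625, 0.001]
force: [0.7, 0.0, -0.6]
grip_width: 0.0082
gripper_force: 58.8
time_s: 5.98
ee_pos: [0.5555, 0.0597, 0.1208]
eef_rot: [0.0, 0.781, 0.625, 0.0]
force: [-0.4, -0.2, -0.2]
grip_width: 0.0083
gripper_force: 58.8
time_s: 6.22
ee_pos: [0.5553, 0.0597, 0.1196]
eef_rot: [-0.0, 0.781, 0.625, -0.0]
force: [-0.5, 0.1, -1.0]
grip_width: 0.0082
gripper_force: 58.8
```

```bash
python3 -m handwheel '[[[0,0,0.03],0,5],[[0,0,0.03],0,5]]'; python3 -m handwheel '[[[0,0,0.03],0,5],[[0,0,0.03],0,5]]';python3 -m handwheel '[[[0,0,0.03],0,5],[[0,0,0.03],0,5]]'
```

```text
time_s: 6.48
ee_pos: [0.5553, 0.0597, 0.1187]
eef_rot: [-0.0, 0.781, 0.625, -0.0]
force: [0.8, 0.1, -0.8]
grip_width: 0.0085
gripper_force: 58.8
time_s: 6.72
ee_pos: [0.5556, 0.0597, 0.1182]
eef_rot: [0.0, 0.781, 0.625, 0.0]
force: [-0.1, -0.1, -0.2]
grip_width: 0.0082
gripper_force: 59.1
time_s: 6.98
ee_pos: [0.5559, 0.0596, 0.1181]
eef_rot: [0.0, 0.781, 0.625, 0.0]
force: [-2.0, -1.1, 5.6]
grip_width: 0.008
gripper_force: 59.9
```

Foot contact, 5.6 N upward. Opening to 30 mm, the board should stand free between the fingers.

```bash
python3 -m handwheel '[[[0,0,0],0,11],[[0,0,0],0,14],[[0,0,0],0,20],[[0,0,0],0,26],[[0,0,0],0,30],[[0,0,0],0,30]]' 20; python3 -m handwheel '[[[0,0.1,0],0,30],[[0,0.2,0],0,30],[[0,0.3,0],0,30],[[0,0.38,0],0,30],[[0,0.46,0],0,30],[[0,0.54,0],0,30],[[0,0.62,0],0,30],[[0,0.7,0],0,30]]'; python3 -c "
from h import *
wrist('w4')"
```

```text
time_s: 7.72
ee_pos: [0.5554, 0.0598, 0.117]
eef_rot: [-0.0, 0.781, 0.625, 0.0]
force: [0.3, -0.1, -0.3]
grip_width: 0.0297
gripper_force: 0.0
time_s: 8.72
ee_pos: [0.576, 0.0551, 0.117]
eef_rot: [-0.0, 0.781, 0.625, -0.0]
force: [0.9, -0.5, 0.1]
grip_width: 0.0298
gripper_force: 0.0
```

View pics/w4.png

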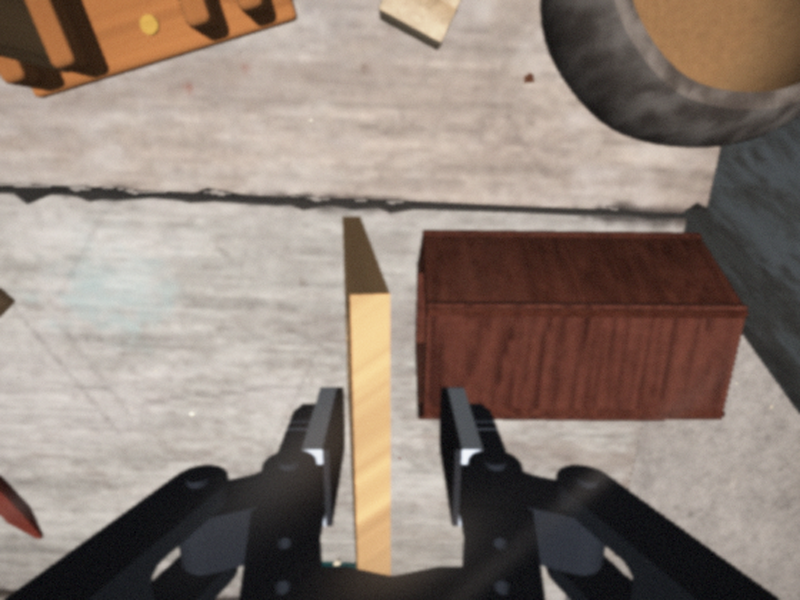

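The picture shows the board at (370,300–570), being pushed by the left finger and starting to lean towards the box; the box hasn't moved. I'll continue.

```bash
python3 -m handwheel '[[[0,0.1,0],0,30],[[0,0.2,0],0,30],[[0,0.3,0],0,30],[[0,0.4,0],0,30],[[0,0.5,0],0,30],[[0,0.6,0],0,30],[[0,0.7,0],0,30],[[0,0.8,0],0,30]]'; python3 -m handwheel '[[[0,0.06,0],0,30],[[0,0.12,0],0,30],[[0,0.12,0],0,30]]'; python3 - <<'E'
from h import *
wrist("w5")
from workcell import eyes; import cv2
c=eyes.capture("side"); a=cv2.resize(c["frame"][155:250,270:395,::-1],None,fx=6,fy=6,interpolation=cv2.INTER_CUBIC)
w=cv2.resize(np.load("w5.npz")["frame"][:,:,::-1],None,fx=.75,fy=.75)
cv2.imwrite("pics/m5.png",np.hstack([cv2.resize(a,(380,315)),w]))
E
```

```text
time_s: 9.78
ee_pos: [0.5995, 0.0498, 0.117]
eef_rot: [-0.0, 0.781, 0.625, -0.0]
force: [0.1, 0.3, 0.2]
grip_width: 0.03
gripper_force: 0.0
time_s: 10.15
ee_pos: [0.6029, 0.049, 0.117]
eef_rot: [0.0, 0.781, 0.625, 0.0]
force: [-0.3, -0.6, 0.7]
grip_width: 0.0301
gripper_force: 0.0
```

View pics/m5.png

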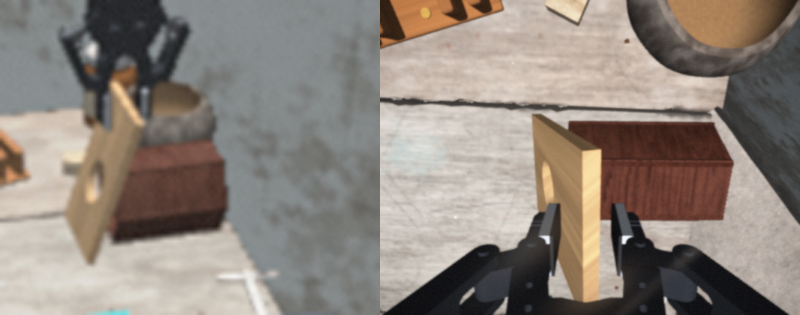

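The board is leaning on the box, and its top edge is clear of the front finger. Lifting away.

```bash
python3 -m handwheel '[[[0,0,-0.2],0,30],[[0,0,-0.6],0,30],[[0,0,-1.5],0,30],[[0,0,-3],0,30],[[0,0,-4.2],0,50],[[0,-1,-4.2],0,60],[[0,-2,-4.2],0,60],[[0,-2,-4.2],0,60]]'; python3 -m handwheel '[[[0,0,0],0,60],[[0,0,0],0,60]]';python3 - <<'E'
from h import *
wrist("w6")
E
```

```text
time_s: 11.25
ee_pos: [0.5433, 0.0627, 0.2441]
eef_rot: [0.0, 0.781, 0.625, 0.0]
force: [0.7, 0.5, -0.4]
grip_width: 0.0601
gripper_force: 0.0
time_s: 11.5
ee_pos: [0.545, 0.062, 0.2433]
eef_rot: [0.0, 0.781, 0.624, 0.0]
force: [0.6, -0.4, 0.2]
grip_width: 0.0602
gripper_force: 0.0
```

View pics/w6.png

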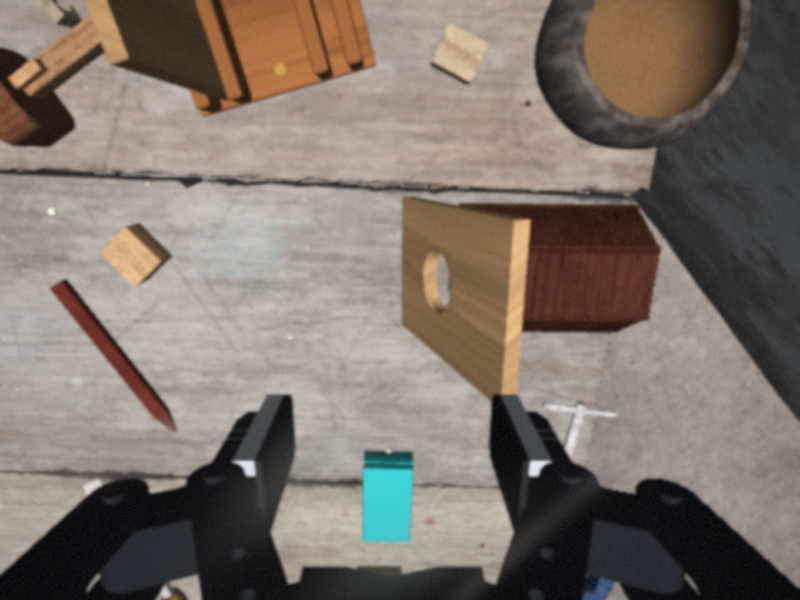

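That was picture 11, one over the limit, so I'll view no more and measure with code from here. In it the board's lower front edge runs (402,198)–(402,325), and its top edge runs (513,220)–(500,397) at the front and (530,219)–(518,398) at the back.

```bash
python3 - <<'E'
from h import *
c=wcam("w6"); f=lambda u,v,z:onz(c,(u*.7,v*.7),z)[:2]
a=np.radians(-12.6);u=np.array([np.cos(a),np.sin(a)]);v=np.array([-u[1],u[0]])
e=np.array([.588,.0535])
sw=lambda p:(((p-e)@u).round(4),((p-e)@v).round(4))
for n,q,z in(("footL",(402,198),.003),("footR",(402,325),.003),("topFL",(513,220),.144),("topFR",(500,397),.144),("topBL",(530,219),.141),("topBR",(518,398),.141),("boxfarL",(657,249),.08),("boxfarR",(649,319),.08),("boxM",(639,206),.04)):
    p=f(*q,z); print(n,p.round(4),sw(p))
E
```

```text
footL [0.5626 0.1067] (np.float64(-0.0364), np.float64(0.0464))
footR [0.5413 0.0096] (np.float64(-0.036), np.float64(-0.053))
topFL [0.6113 0.0972] (np.float64(0.0132), np.float64(0.0478))
topFR [0.5908 0.0066] (np.float64(0.0129), np.float64(-0.0451))
topBL [0.6199 0.0954] (np.float64(0.022), np.float64(0.0478))
topBR [0.6005 0.0023] (np.float64(0.0233), np.float64(-0.0473))
boxfarL [0.7076 0.0493] (np.float64(0.1176), np.float64(0.022))
boxfarR [0.6997 0.005 ] (np.float64(0.1196), np.float64(-0.023))
boxM [0.7167 0.0696] (np.float64(0.1221), np.float64(0.0438))
```

The lean is about 19°, square and central. Next is the cork block: hover near it and segment it by colour.

```bash
python3 - <<'E'
from h import *
go(.475,-.19,.25,-12.6)
E
```

```text
t 11.55 pos [0.5449 0.062  0.2432] yaw -12.72 q [-0.09 -0.    1.81 -0.    1.34  0.13] w 0.06 0.0 F [ 0.7 -0.4  0.2]
SHIFT [-8.707 -0.424 -0.228] TURN -0.1
```

```bash
python3 -m handwheel '[[[-8.7,-0.42,-0.2],0,70],[[-8.7,-0.42,-0.2],0,70],[[-8.7,-0.42,-0.2],0,70],[[-8.7,-0.42,-0.2],0,70],[[-8.7,-0.42,-0.2],0,70],[[-8.7,-0.42,-0.2],0,70],[[-8.7,-0.42,-0.2],0,70],[[-8.7,-0.42,-0.2],0,70]]'; python3 -m handwheel '[[[0,0,0],0,70],[[0,0,0],0,70]]'; cat > blk.py <<'E'
from h import *; import cv2,sys
def block(n):
    f=np.load(n+".npz")["frame"]; c=wcam(n)
    hsv=cv2.cvtColor(f,cv2.COLOR_RGB2HSV)
    m=cv2.inRange(hsv,(8,110,80),(22,255,255))
    k,l,st,ce=cv2.connectedComponentsWithStats(m)
    for i in np.argsort(-st[1:,4])[:3]+1:
        p=np.argwhere(l==i)[:,::-1]; h=cv2.convexHull(p.astype(np.float32))[:,0]
        w=np.array([onz(c,q,.026)[:2] for q in h]).astype(np.float32)
        (x,y),(a,b),t=cv2.minAreaRect(w*1000)
        print(st[i],"centre",round(x/1000,4),round(y/1000,4),"size mm",round(a,1),round(b,1),"angle",round(t,1))
if __name__=="__main__":
    wrist(sys.argv[1]); block(sys.argv[1])
E
python3 blk.py w7; python3 -c "
from h import *
go(.458,-.26,.2,-12.6)
print(proj(wcam('w7'),(.458,-.262,.026)))"
```

```text
time_s: 12.55
ee_pos: [0.4751, -0.1883, 0.2489]
eef_rot: [-0.0, 0.78, 0.625, 0.0]
force: [0.5, 0.4, 1.0]
grip_width: 0.0699
gripper_force: 0.0
time_s: 12.8
ee_pos: [0.4748, -0.1891, 0.249]
eef_rot: [0.0, 0.781, 0.625, -0.0]
force: [-0.1, -0.0, 0.4]
grip_width: 0.0702
gripper_force: 0.0
[ 257  214   37   65 2290] centre 0.46 -0.2563 size mm 76.4 39.5 angle 77.3
[ 96 230  19  17 182] centre 0.2787 -0.205 size mm 17.9 13.9 angle 16.4
[380  84   1   1   1] centre 0.5959 -0.1134 size mm 0.0 0.0 angle 0.0
t 12.85 pos [ 0.4747 -0.1893  0.2491] yaw -12.66 q [-0.6  -0.1   1.89  0.    1.35 -0.38] w 0.07 0.0 F [-0.7 -0.4 -0.1]
SHIFT [-2.423 -0.028  1.635] TURN -0.1
[274.29734686 251.92032381]
```

```bash
python3 -c "
from h import *
go(.460,-.257,.006,-12.7)"; python3 -m handwheel '[[[-2.32,0.04,2],0,75],[[-2.32,0.04,5],0,75],[[-2.32,0.04,6.8],0,75],[[-2.32,0.04,8.05],0,75],[[-2.32,0.04,8.05],0,75],[[-2.32,0.04,8.05],0,75]]'; python3 -c "
from h import *
go(.460,-.257,.006,-12.7)"
```

```text
t 12.85 pos [ 0.4747 -0.1893  0.2491] yaw -12.66 q [-0.6  -0.1   1.89  0.    1.35 -0.38] w 0.07 0.0 F [-0.7 -0.4 -0.1]
SHIFT [-2.311  0.015  8.102] TURN 0.0
time_s: 13.6
ee_pos: [0.4608, -0.2579, 0.008]
eef_rot: [-0.0, 0.781, 0.625, -0.0]
force: [0.1, -0.7, 0.7]
grip_width: 0.0748
gripper_force: 0.0
t 13.6 pos [ 0.4608 -0.2579  0.008 ] yaw -12.7 q [-0.73  0.29  1.97  0.    0.88 -0.5 ] w 0.0748 0.0 F [ 0.1 -0.7  0.7]
SHIFT [ 0.024 -0.033  0.065] TURN 0.0
```

```bash
python3 -m handwheel '[[[0,0,0],0,35],[[0,0,0],0,35],[[0,0,0],0,35],[[0,0,0],0,35],[[0,0,-0.5],0,35],[[0,0,-2],0,35],[[0,0,-4],0,35],[[0,0,-4],0,35]]' 40; python3 -c "
from h import *
go(.50,.07,.13,77.5)"
```

```text
time_s: 14.6
ee_pos: [0.4637, -0.2604, 0.1344]
eef_rot: [0.006, 0.781, 0.625, 0.001]
force: [0.6, 0.5, -0.9]
grip_width: 0.0414
gripper_force: 41.0
t 14.6 pos [ 0.4637 -0.2604  0.1344] yaw -12.68 q [-0.73  0.07  1.94 -0.    1.11 -0.5 ] w 0.0414 41.01004242897034 F [ 0.6  0.5 -0.9]
SHIFT [11.011 -1.24   0.065] TURN -90.2
```

```bash
python3 -m handwheel '[[[1.5,-0.9,0],-10,35],[[3,-1.8,0],-20,35],[[4.5,-1.82,0],-30,35],[[6,-1.82,0],-40,35],[[7.5,-1.82,0],-50,35],[[9,-1.82,0],-60,35],[[10,-1.82,0],-70,35],[[11,-1.82,0],-80,35]]'; python3 -c "
from h import *
go(.483,.0736,.13,77.5)"
```

```text
time_s: 15.6
ee_pos: [0.4792, 0.0775, 0.1271]
eef_rot: [-0.0, 0.194, 0.981, -0.0]
force: [-0.4, -0.1, -0.5]
grip_width: 0.0416
gripper_force: 41.0
t 15.6 pos [0.4792 0.0775 0.1271] yaw 67.67 q [-0.07 -0.02  2.05 -0.    1.11 -1.25] w 0.0416 41.00812375545502 F [-0.4 -0.1 -0.5]
SHIFT [-0.166 -0.072 -0.096] TURN -9.8
```

```bash
python3 -m handwheel '[[[-0.17,-0.07,-0.1],-9.8,35],[[-0.17,-0.07,-0.1],-9.8,35],[[-0.17,-0.07,-0.1],-9.8,35],[[-0.17,-0.07,-0.1],-9.8,35]]'; python3 - <<'E'
from h import *; import cv2
go(.483,.0736,.13,77.5)
wrist("w8")
from workcell import sensors
s=sensors.state(); t=s["ee_pos"]
f=np.load("w8.npz")["frame"]; c=wcam("w8")
hsv=cv2.cvtColor(f,cv2.COLOR_RGB2HSV); m=cv2.inRange(hsv,(8,110,60),(22,255,255))
k,l,st,_=cv2.connectedComponentsWithStats(m)
a=np.radians(-12.5);u=np.array([np.cos(a),np.sin(a)]);v=np.array([-u[1],u[0]])
for z in(t[2]+.018,t[2]-.008):
    print("block expect",[proj(c,[*(t[:2]+u*d+v*w),z]).round(0).tolist() for d in(-.038,.038) for w in(-.021,.021)])
print("foot",proj(c,(.5626,.1067,.003)),proj(c,(.5413,.0096,.003)),"top",proj(c,(.6113,.0972,.144)),proj(c,(.5908,.0066,.144)))
for i in np.argsort(-st[1:,4])[:5]+1: print(st[i])
# profile down the central column of the block
col=int(proj(c,[*t[:2],t[2]+.018])[0]); print(col)
for rr in range(0,420,6): print(rr,f[rr,col-2:col+3].mean(0).astype(int).tolist(),end=" ")
E
```

```text
time_s: 16.1
ee_pos: [0.4833, 0.072, 0.1303]
eef_rot: [-0.0, 0.113, 0.994, 0.0]
force: [0.1, -0.4, -0.8]
grip_width: 0.0416
gripper_force: 41.0
t 16.1 pos [0.4833 0.072  0.1303] yaw 76.99 q [-0.08 -0.02  2.04  0.    1.12 -1.43] w 0.0416 41.02692246437073 F [ 0.1 -0.4 -0.8]
SHIFT [0.022 0.048 0.01 ] TURN -0.5
block expect [[213.0, 223.0], [327.0, 222.0], [224.0, 389.0], [320.0, 389.0]]
block expect [[223.0, 205.0], [318.0, 204.0], [231.0, 350.0], [314.0, 350.0]]
foot [333.23428975 289.49683499] [216.81890711 290.63209386] top [374.95738246 509.17748258] [195.1526645  509.62347436]
[  211   212   127   192 19788]
[ 420   78  140  191 9820]
[ 440   96  120   57 2766]
[ 457  242  103   35 1317]
[ 503    0   39   41 1011]
270
0 [151, 144, 138] 6 [164, 144, 125] 12 [203, 164, 124] 18 [202, 164, 124] 24 [211, 171, 130] 30 [201, 159, 119] 36 [189, 147, 109] 42 [177, 139, 104] 48 [112, 98, 87] 54 [165, 158, 152] 60 [165, 159, 152] 66 [157, 150, 144] 72 [167, 159, 153] 78 [166, 159, 153] 84 [171, 164, 158] 90 [167, 163, 158] 96 [168, 162, 157] 102 [165, 160, 155] 108 [170, 166, 160] 114 [165, 
[... 260 characters left out ...]
152, 145] 198 [158, 151, 145] 204 [156, 148, 142] 210 [52, 36, 26] 216 [76, 50, 36] 222 [81, 60, 42] 228 [162, 118, 81] 234 [182, 134, 93] 240 [175, 129, 88] 246 [174, 126, 86] 252 [179, 132, 90] 258 [178, 130, 88] 264 [180, 133, 90] 270 [183, 134, 91] 276 [187, 137, 93] 282 [187, 138, 95] 288 [186, 138, 94] 294 [187, 137, 94] 300 [182, 134, 91] 306 [182, 134, 91] 312 [180, 132, 90] 318 [182, 133, 92] 324 [177, 130, 88] 330 [177, 130, 88] 336 [175, 128, 86] 342 [176, 130, 88] 348 [173, 127, 87] 354 [173, 127, 85] 360 [172, 126, 85] 366 [172, 125, 85] 372 [176, 129, 89] 378 [172, 124, 85] 384 [152, 109, 74] 390 [118, 90, 63] 396 [116, 90, 62] 402 [82, 63, 43] 408 [44, 33, 23] 414 [39, 29, 23]
```

```bash
python3 -m handwheel '[[[-0.62,0.05,0.5],-0.5,35],[[-0.62,0.05,1.8],-0.5,35],[[-0.62,0.05,3.1],-0.5,35],[[-0.62,0.05,3.8],-0.5,35],[[-0.62,0.05,4],-0.5,35],[[-0.62,0.05,4],-0.5,35],[[-0.62,0.05,4],-0.5,35]]'; python3 - <<'E'
from h import *; import cv2
wrist("w9")
c=wcam("w9"); f=np.load("w9.npz")["frame"].astype(int)
go(.5122,.067,.009,77.5)
foot=np.array([.552,.0582]);a=np.radians(-12.5);u=np.array([np.cos(a),np.sin(a)]);v=np.array([-u[1],u[0]])
for w in(-.047,-.044,-.041,-.038,-.035,-.028,-.024,.024,.028,.035,.038,.041,.044,.047):
    out=[]
    for d in np.arange(-.010,.0105,.001):
        q=proj(c,[*(foot+u*d+v*w),.002]).round().astype(int)
        out.append(int(f[q[1],q[0],0]-f[q[1],q[0],2]) if 0<=q[0]<560 and 0<=q[1]<420 else None)
    print(w,q,out)
E
```

```text
time_s: 17.02
ee_pos: [0.5027, 0.0695, 0.0111]
eef_rot: [0.001, 0.108, 0.994, 0.0]
force: [0.8, 0.3, -1.6]
grip_width: 0.0414
gripper_force: 41.2
t 17.07 pos [0.5026 0.0694 0.0111] yaw 77.58 q [-0.09  0.24  2.03 -0.    0.87 -1.44] w 0.0415 41.18100106716156 F [ 0.3 -0.2 -0.3]
SHIFT [-0.329 -0.011  0.069] TURN 0.1
-0.047 [182 384] [6, 6, 8, 1, 5, 6, 3, 4, 2, 2, 5, 1, 6, 5, -1, 2, -4, 0, -2, -3, -4]
-0.044 [188 384] [6, 7, 7, 4, 7, 9, 6, 3, 4, 2, 4, 5, 4, 2, -1, 4, -3, -3, -5, -6, -7]
-0.041 [193 384] [8, 6, 7, 6, 5, 7, 7, 7, 8, 3, 6, 1, 3, 2, 4, 1, 0, 3, 3, 1, 1]
-0.038 [199 384] [9, 6, 8, 8, 7, 8, 4, 7, 9, 4, 6, 1, 5, 1, 2, -1, 3, 1, 0, 1, 4]
-0.035 [205 384] [9, 11, 13, 8, 8, 7, 7, 3, 5, 5, 4, 6, 1, 1, 2, 0, 4, 0, -1, -1, 0]
-0.028 [218 384] [8, 9, 4, 7, 3, 6, 8, 9, 10, 19, 27, 46, 51, 53, 50, 49, 53, 50, 52, 50, 50]
-0.024 [226 384] [15, 13, 13, 15, 13, 12, 15, 15, 16, 20, 34, 51, 51, 54, 52, 50, 52, 51, 53, 52, 49]
0.024 [316 384] [85, 83, 83, 84, 82, 82, 82, 82, 81, 84, 83, 83, 80, 81, 81, 82, 80, 81, 80, 77, 70]
0.028 [324 384] [15, 14, 14, 17, 17, 18, 17, 15, 19, 21, 42, 50, 52, 49, 50, 50, 50, 50, 53, 49, 50]
0.035 [337 384] [7, 4, 6, 8, 8, 5, 4, -1, 1, 1, 6, 9, 17, 19, 13, 13, 9, 10, 12, 7, 12]
0.038 [343 384] [6, 7, 4, 5, 4, 6, 8, 8, 8, 9, 5, 6, 7, 9, 5, 1, 8, 6, 6, 5, 5]
0.041 [349 384] [5, 4, 7, 4, 5, 5, 6, 8, 1, 6, 2, 6, 6, 6, 3, 1, 7, 7, 5, 10, 10]
0.044 [354 384] [1, 2, 5, 4, 1, 3, 2, 7, 4, 6, 2, 1, 3, 2, 4, 6, 3, 8, 6, 6, 6]
0.047 [360 384] [-2, -2, 3, -2, 3, -3, 5, 3, 1, 3, 6, 4, 3, 3, 7, 8, 2, 0, -1, -1, 2]
```

The foot line is confirmed within about 0.5 mm and square; the gap is 11.3 mm. I'll lower, advance 10.6 mm and release.

```bash
python3 -m handwheel '[[[0,0,0.08],0,35],[[-0.1,0,0.08],0,35],[[-0.2,0,0.08],0,35],[[-0.28,0,0.08],0,35],[[-0.33,0,0.09],0,35],[[-0.35,0,0.1],0,35],[[-0.35,0,0.1],0,35],[[-0.35,0,0.1],0,35]]'; python3 -c "
from h import *
go(.5126,.067,.008,77.5)"
```

```text
time_s: 18.08
ee_pos: [0.5094, 0.0685, 0.0101]
eef_rot: [-0.005, 0.108, 0.994, 0.0]
force: [-24.7, 3.3, 37.9]
grip_width: 0.0415
gripper_force: 45.7
t 18.07 pos [0.5094 0.0685 0.0101] yaw 77.64 q [-0.09  0.26  2.    0.    0.89 -1.44] w 0.0415 45.66299557685852 F [-24.7   3.3  37.9]
SHIFT [-0.116 -0.025  0.069] TURN 0.1
```

The block reached the table sooner than expected, with 38 N down. I'll ease up and check.

```bash
python3 -m handwheel '[[[0,0,-0.1],0,35],[[0,0,-0.1],0,35],[[0,0,-0.1],0,35]]'; cat > gap.py <<'E'
from h import *; import sys
n=sys.argv[1]; wrist(n); c=wcam(n); f=np.load(n+".npz")["frame"].astype(int)
go(.5126,.067,.01,77.5)
foot=np.array([.552,.0582]);a=np.radians(-12.5);u=np.array([np.cos(a),np.sin(a)]);v=np.array([-u[1],u[0]])
def line(w,z,ds):
    o=[]
    for d in ds:
        q=proj(c,[*(foot+u*d+v*w),z]).round().astype(int)
        o.append((int(f[q[1],q[0]].sum()//3),int(f[q[1],q[0],0]-f[q[1],q[0],2])) if 0<=q[0]<560 and 0<=q[1]<420 else None)
    return o
for w in(-.031,-.028,.028,.031): print("foot",w,line(w,.002,np.arange(-.006,.0065,.001)))
for w in(-.01,0,.01): print("block near end top",w,line(w,.027,np.arange(-.086,-.069,.001)))
for w in(-.01,0,.01): print("block far end top",w,line(w,.027,np.arange(-.012,.013,.002)))
E
python3 gap.py w10
```

```text
time_s: 18.45
ee_pos: [0.5124, 0.0672, 0.0103]
eef_rot: [0.0, 0.108, 0.994, -0.0]
force: [-0.4, 0.6, -0.5]
grip_width: 0.0416
gripper_force: 41.2
t 18.5 pos [0.5124 0.0672 0.0103] yaw 77.59 q [-0.09  0.26  2.    0.    0.88 -1.44] w 0.0416 41.29628777503967 F [-0.4 -0.3  1.5]
SHIFT [-0.007 -0.005  0.009] TURN 0.1
foot -0.031 [(41, 12), (41, 11), (40, 6), (42, 8), (37, 5), (37, 5), (39, 4), (37, 4), (33, 3), (32, 6), (39, 3), (63, -5), (74, -3)]
foot -0.028 [(35, 9), (31, 9), (24, 14), (25, 11), (25, 9), (26, 10), (24, 9), (24, 4), (26, 5), (23, 6), (28, 7), (29, 14), (35, 11)]
foot 0.028 [(73, 9), (83, 10), (126, 14), (133, 15), (134, 14), (135, 14), (119, 27), (100, 39), (86, 51), (87, 51), (89, 52), (86, 53), (87, 52)]
foot 0.031 [(22, 5), (20, 5), (20, 12), (20, 7), (19, 8), (22, 10), (17, 11), (27, 12), (29, 11), (29, 14), (30, 11), (49, 29), (53, 30)]
block near end top -0.01 [(147, 10), (125, 14), (30, 23), (36, 24), (45, 29), (47, 34), (89, 66), (73, 52), (59, 36), (78, 49), (113, 76), (132, 86), (134, 88), (129, 88), (130, 86), (132, 87), (132, 87)]
block near end top 0 [(152,
[... 151 characters left out ...]
 (127, 86), (121, 84)]
block near end top 0.01 [(151, 14), (123, 15), (32, 24), (33, 24), (41, 31), (46, 36), (93, 72), (61, 41), (58, 35), (70, 50), (116, 79), (133, 87), (133, 89), (130, 89), (129, 90), (124, 85), (129, 86)]
block far end top -0.01 [(130, 88), (127, 88), (121, 82), (123, 83), (106, 73), (85, 51), (82, 51), (80, 52), (51, 28), (31, 17), (30, 14), (31, 13), (27, 15)]
block far end top 0 [(126, 88), (127, 87), (124, 82), (121, 89), (115, 79), (84, 47), (78, 49), (77, 50), (78, 47), (62, 34), (31, 19), (29, 20), (28, 15)]
block far end top 0.01 [(129, 84), (129, 85), (125, 88), (123, 84), (110, 72), (83, 50), (82, 48), (83, 47), (67, 42), (31, 19), (29, 16), (25, 15), (20, 9)]
```

The gap is now about 1.3–2 mm, the board foot hasn't moved and the block is square. I'll creep 1.2 mm further and release.

```bash
python3 -m handwheel '[[[-0.02,0,0],0,35],[[-0.04,0,0],0,35],[[-0.04,0,0],0,35],[[-0.04,0,0],0,35],[[-0.04,0,0],0,48],[[-0.04,0,0],0,60],[[-0.04,0,0],0,68],[[-0.04,0,0],0,68]]' 20; python3 -m handwheel '[[[-0.04,0,-0.3],0,68],[[-0.04,0,-1],0,68],[[-0.04,0,-2.5],0,68],[[0.5,0,-4],0,68],[[1,0,-4],0,68],[[1,0,-4],0,68],[[1,0,-4],0,68]]'; python3 gap.py w11; python3 blk.py w12
```

```text
time_s: 19.5
ee_pos: [0.5137, 0.067, 0.0106]
eef_rot: [0.0, 0.108, 0.994, 0.0]
force: [-0.7, -0.5, 0.5]
grip_width: 0.0682
gripper_force: 0.0
time_s: 20.38
ee_pos: [0.4836, 0.0735, 0.1294]
eef_rot: [-0.001, 0.108, 0.994, -0.0]
force: [0.5, 0.3, 0.1]
grip_width: 0.068
gripper_force: 0.0
t 20.43 pos [0.4838 0.0734 0.1293] yaw 77.59 q [-0.08 -0.01  2.04 -0.    1.12 -1.44] w 0.0685 0.0 F [-0.5 -0.2  0. ]
SHIFT [-9.930e-01 -2.000e-03  3.976e+00] TURN 0.1
foot -0.031 [(140, 15), (137, 14), (141, 14), (142, 14), (138, 14), (138, 16), (138, 16), (129, 23), (109, 37), (98, 45), (91, 51), (94, 50), (94, 49)]
foot -0.028 [(143, 15), (139, 17), (138, 13), (139, 16), (137, 14), (137, 15), (135, 18), (126, 24), (113, 37), (99, 48), (95, 53), (97, 51), (96, 52)]
foot 0.028 [(141, 14), (143, 15), (143, 15), (142, 16), (147, 13), (143, 15), (141, 16), (133, 22), (112, 37), (93, 49), (94, 51), (91, 52), (91, 53)]
foot 0.031 [(135, 14), (135, 15), (140, 12), (136, 15), (134, 13), (134, 15), (131, 17), (123, 23), (105, 35), (89, 53), (86, 51), (86, 52), (90, 49)]
block near end top -0.01 [(155, 14), (15
[... 584 characters left out ...]
top -0.01 [(139, 91), (137, 89), (134, 88), (129, 86), (130, 87), (112, 69), (93, 54), (87, 53), (89, 52), (90, 50), (89, 52), (89, 50), (88, 49)]
block far end top 0 [(131, 89), (136, 91), (132, 92), (131, 89), (134, 90), (109, 71), (82, 48), (81, 47), (82, 46), (82, 46), (80, 46), (84, 48), (81, 46)]
block far end top 0.01 [(136, 89), (136, 91), (136, 91), (135, 90), (136, 91), (111, 71), (85, 49), (84, 48), (86, 50), (85, 48), (83, 50), (84, 48), (87, 48)]
[  196   208   156   202 14833] centre 0.5638 0.0563 size mm 136.0 183.1 angle 77.6
[ 420   81  140  190 7933] centre 0.4908 0.2319 size mm 116.9 90.8 angle 2.1
[ 440  100  120   45 1917] centre 0.4492 0.2363 size mm 10.8 78.7 angle 2.3
```

The relative measurement leaves a gap of roughly 2 mm. I'll re-grip in place and close it up by 1.8 mm.

```bash
python3 -m handwheel '[[[-1.04,0,1.2],0,68],[[-1.04,0,2.8],0,68],[[-1.04,0,3.7],0,68],[[-1.04,0,4],0,68],[[-1.04,0,4],0,68],[[-1.04,0,4],0,35],[[-1.04,0,4],0,35],[[-1.04,0,4],0,35]]' 20;  python3 -m handwheel '[[[0,0,0],0,35],[[-0.02,0,0],0,35],[[-0.04,0,0],0,35],[[-0.06,0,0],0,35],[[-0.06,0,0],0,35],[[-0.06,0,0],0,35],[[-0.06,0,0],0,50],[[-0.06,0,0],0,68]]'; python3 -m handwheel '[[[-0.06,0,0],0,68],[[-0.06,0,-0.3],0,68],[[-0.06,0,-1],0,68],[[-0.06,0,-2.5],0,68],[[0.5,0,-4],0,68],[[1,0,-4],0,68],[[1,0,-4],0,68],[[1,0,-4],0,68]]'; python3 gap.py w13; python3 - <<'E'
from h import *; import cv2
c=wcam("w13"); 
# board top edge via scene camera: compare frames for rack and box drift
from workcell import eyes
a=np.load("scene.npz")["frame"].astype(int); b=eyes.capture("scene")["frame"].astype(int)
d=np.abs(a-b).sum(2)>60
for n,(x,y,w,h) in dict(plain=(215,150,28,60),box_far=(318,180,22,35)).items(): print(n,d[y:y+h,x:x+w].mean().round(3))
E
```

```text
time_s: 21.48
ee_pos: [0.516, 0.0667, 0.012]
eef_rot: [0.001, 0.108, 0.994, 0.0]
force: [-0.7, 0.2, 5.8]
grip_width: 0.0423
gripper_force: 21.2
time_s: 22.48
ee_pos: [0.5165, 0.0664, 0.0106]
eef_rot: [0.0, 0.108, 0.994, -0.0]
force: [0.2, 0.2, -0.3]
grip_width: 0.0663
gripper_force: 0.0
time_s: 23.48
ee_pos: [0.4865, 0.0728, 0.1293]
eef_rot: [-0.001, 0.108, 0.994, -0.0]
force: [-0.9, -0.3, 0.1]
grip_width: 0.068
gripper_force: 0.0
t 23.52 pos [0.4867 0.0728 0.1293] yaw 77.59 q [-0.08 -0.    2.03 -0.    1.12 -1.44] w 0.0681 0.0 F [-0.7  0.  -0.4]
SHIFT [-8.930e-01 -2.000e-03  3.976e+00] TURN 0.1
foot -0.031 [(144, 15), (142, 15), (141, 16), (144, 16), (142, 15), (138, 15), (137, 16), (127, 22), (111, 36), (94, 46), (93, 49), (94, 49), (94, 48)]
foot -0.028 [(141, 14), (140, 14), (140, 15), (141, 15), (136, 17), (138, 15), (135, 18), (129, 25), (114, 39), (100, 49), (99, 50), (96, 53), (93, 53)]
foot 0.028 [(144, 12), (138, 13), (144, 14), (144, 14), (141, 12), (143, 15), (142, 15), (130, 21), (113, 35), (96, 49), (91, 54), (90, 53), (92, 53)]
foot 0.031 [(135, 12), (135, 12), (138, 14
[... 520 characters left out ...]
 near end top 0.01 [(148, 15), (146, 16), (129, 14), (95, 16), (54, 22), (39, 29), (51, 36), (66, 50), (72, 50), (62, 44), (70, 47), (121, 79), (128, 86), (130, 89), (130, 89), (133, 88), (132, 86)]
block far end top -0.01 [(138, 91), (138, 90), (132, 88), (134, 87), (131, 88), (119, 79), (90, 54), (90, 51), (90, 52), (88, 53), (89, 52), (87, 50), (90, 52)]
block far end top 0 [(132, 89), (131, 90), (135, 88), (133, 92), (135, 89), (126, 82), (88, 49), (85, 48), (86, 47), (83, 47), (83, 50), (84, 48), (83, 48)]
block far end top 0.01 [(136, 92), (137, 91), (136, 91), (138, 92), (138, 92), (124, 81), (88, 48), (86, 50), (89, 49), (85, 49), (85, 50), (85, 51), (88, 48)]
plain 0.058
box_far 0.0
```

The block only advanced about 0.4 mm and the gap is about 1.9 mm. One more nudge, this time checking the measured pose before releasing.

```bash
python3 -m handwheel '[[[-1,0,1.2],0,68],[[-1,0,2.8],0,68],[[-1,0,3.7],0,68],[[-1,0,3.97],0,68],[[-1,0,3.97],0,68],[[-1,0,3.97],0,35],[[-1,0,3.97],0,35],[[-1,0,3.97],0,35]]' 20;  python3 -m handwheel '[[[0,0,0],0,35],[[0,0,0],0,35],[[0,0,0],0,35]]'; python3 -m handwheel '[[[-0.02,0,-0.01],0,35],[[-0.04,0,-0.01],0,35],[[-0.055,0,-0.01],0,35],[[-0.055,0,-0.01],0,35],[[-0.055,0,-0.01],0,35]]'
```

```text
time_s: 24.58
ee_pos: [0.5178, 0.0663, 0.0129]
eef_rot: [0.001, 0.108, 0.994, 0.0]
force: [-1.4, -0.2, 7.1]
grip_width: 0.0419
gripper_force: 21.2
time_s: 24.95
ee_pos: [0.5178, 0.0663, 0.0129]
eef_rot: [0.001, 0.108, 0.994, 0.0]
force: [-1.5, 0.4, 6.5]
grip_width: 0.0421
gripper_force: 21.2
time_s: 25.58
ee_pos: [0.5178, 0.0664, 0.0129]
eef_rot: [-0.001, 0.108, 0.994, 0.0]
force: [-5.9, 0.6, 11.1]
grip_width: 0.0423
gripper_force: 21.7
```

The closing pads press the block down, so friction holds it. Easing up slightly will let the 1.65 mm happen.

```bash
python3 -m handwheel '[[[0,0,-0.04],0,35],[[0,0,-0.06],0,35],[[0,0,-0.06],0,35],[[0,0,-0.06],0,35]]';python3 -m handwheel '[[[0,0,0],0,45],[[0,0,0],0,60],[[0,0,0],0,68],[[0,0,-0.3],0,68],[[0,0,-1],0,68],[[0,0,-2.5],0,68],[[0.5,0,-4],0,68],[[1,0,-4],0,68]]';python3 -m handwheel '[[[0,0,0],0,68],[[0,0,0],0,68]]'; python3 gap.py w14|grep -v "0.01 \["
```

```text
time_s: 26.08
ee_pos: [0.5179, 0.0661, 0.0134]
eef_rot: [-0.0, 0.108, 0.994, 0.0]
force: [-1.2, -0.5, 0.4]
grip_width: 0.0417
gripper_force: 20.5
time_s: 27.08
ee_pos: [0.4915, 0.0724, 0.1383]
eef_rot: [0.005, 0.108, 0.994, 0.0]
force: [0.2, 0.1, 0.1]
grip_width: 0.0682
gripper_force: 0.0
time_s: 27.32
ee_pos: [0.4881, 0.0725, 0.1324]
eef_rot: [-0.001, 0.108, 0.994, -0.0]
force: [-0.0, 0.6, -0.8]
grip_width: 0.0682
gripper_force: 0.0
t 27.38 pos [0.4883 0.0724 0.1323] yaw 77.59 q [-0.08 -0.01  2.03 -0.    1.12 -1.44] w 0.068 0.0 F [-0.1 -0.5 -0.4]
SHIFT [-8.390e-01 -2.000e-03  4.076e+00] TURN 0.1
foot -0.031 [(139, 14), (142, 16), (140, 13), (141, 14), (143, 15), (141, 18), (129, 19), (120, 29), (103, 42), (95, 48), (94, 52), (93, 47), (92, 51)]
foot -0.028 [(147, 13), (140, 13), (140, 13), (139, 14), (139, 15), (137, 17), (136, 20), (121, 28), (105, 45), (96, 47), (95, 51), (96, 52), (98, 49)]
foot 0.028 [(142, 13), (142, 15), (142, 13), (145, 15), (148, 12), (144, 15), (142, 16), (128, 22), (105, 39), (95, 49), (89, 54), (91, 49), (97, 52)]
foot 0.031 [(134, 13), (138, 13), (135, 13), (140, 14), (135, 12), (135, 14), (134, 16), (119, 23), (102, 37), (88, 49), (89, 51), (86, 53), (84, 51)]
block near end top 0 [(158, 12), (159, 13), (155, 12), (100, 17), (58, 20), (41, 26), (50, 36), (68, 51), (79, 60), (63, 45), (75, 51), (96, 69), (132, 91), (134, 91), (136, 90), (132, 89), (131, 87)]
block far end top 0 [(131, 88), (134, 90), (135, 91), (133, 87), (136, 90), (113, 72), (85, 50), (83, 50), (83, 49), (81, 49), (83, 46), (82, 48), (82, 49)]
```

```bash
python3 -m handwheel '[[[1,0,-2],0,68],[[2,0,-3],0,68],[[2,0,-3],0,68],[[2,0,-3],0,68]]'; python3 -c "
from workcell import job_done
print(job_done())"
```

```text
time_s: 27.88
ee_pos: [0.4301, 0.0853, 0.2223]
eef_rot: [-0.001, 0.108, 0.994, -0.0]
force: [0.1, -0.3, -0.2]
grip_width: 0.0682
gripper_force: 0.0
the job is handed in; nothing more can be done
None
```

The job is handed in at about 28 s: the holed board leans about 19° against the box, square and central, and the cork block is end-on at the middle of its foot with an estimated gap of 1–2 mm (I tried to close it further but couldn't), everything is released, and I viewed 11 pictures, one over the limit of 10.

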